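Unload the locked curing drawer into the free carrier bay

TASK

Slide the curing chamber's red safety catch fully aside, then pull the blue drawer all the way out by its bar handle and leave it open. Set the aluminium housing from the drawer upright, without dropping it, squarely on the yellow pad between the end stops of the black carrier's empty bay; the drawer lets you hold it only by its ends and the carrier only by its sides, so put it down on the mat and take it again on the way. Leave the finished housing and the tools, bottle and jar where they are.

Things in the scene. Friction and masses are not known exactly. Their poses are not given: they have to be found in the camera images.
- chamber: Bench-top curing chamber, fixed: white box 200 deep (x) x 180 wide (y) x 122 high mm with an amber window in its roof. Origin: middle of its front face at table level; x points into the chamber, away from the robot (up to about 0.12 rad of yaw), y to its left, z up. It carries the drawer and the catch.
- catch (a joint): Sliding red safety catch on the chamber roof's front edge, in m: 0 locked, slides towards the chamber's -y (to the right seen from the robot), stop at 0.045; starts at 0 to 0.008. Its tooth blocks the drawer's steel lug until about 0.028; fully aside is within 9 mm of the stop. About 3 N of friction; stays where left.
- catch_grip (a point): Point in the catch's upright fin, 155 mm above the table; axes as the chamber. Fin 44 long (x) x 14 wide (y), top at 169 mm, rising from the catch's flat plate (top at 132 mm) on the roof (122 mm). Pinch the fin from above across y. The tooth reaches 30 mm out from the chamber face, bottom at 106 mm.
- drawer (a joint): Drawer in m: 0 shut, slides out towards the robot (chamber -x), stop at 0.14. About 2.5 N of friction plus light damping; stays where it is left. All the way out means within about 12 mm of the stop.
- drawer_handle (a point): Centre of the drawer's dark bar handle, 98 mm above the table, moves with the drawer; axes as the chamber. Bar 120 long (y), 12 thick (x), 16 high, posts at y = +-55 mm. 60 mm are free between bar and blue drawer front (168 wide, top at 105 mm, steel lug in the middle up to 122 mm). Pinch it from above across x, at its middle or left half, clear of the catch.
- housing: Loose aluminium block 64 (x) x 44 (y) x 50 (z) mm, about 0.3 kg, two dark bores and four screws on top. Origin: underside centre, z up. Starts in the shut drawer within 4 mm of point nest, its long x axis along the chamber's y, and travels with the drawer. To be moved.
- nest (a point): Middle of the housing's place on the drawer floor, 28 mm above the table, 75 mm behind the chamber face when shut; moves with the drawer, axes as the chamber. Two upright polished plates (60 long in y, top 74 mm above the table) stand 3 mm off the housing's long sides, so there it is gripped only by its ends, 64 mm apart, from above. Drawer sides are 46 mm high, 40 mm off the ends.
- carrier: Black carrier, fixed: base plate 130 (x) x 200 (y) x 10 mm, yaw up to about 0.2 rad. Origin: underside centre. Two bays centred at x = 0, y = +-50 mm, each with two end stops facing along x, 72 mm apart inside, 40 wide (y), top 58 mm above the table. Bays are open at the sides: a housing there (long axis along x) is gripped across its 44 mm width, with 56 mm free to the next one.
- pad: Yellow pad 62 (x) x 42 (y) x 4 mm, fixed on the carrier's base plate in the middle of the empty bay (either bay); axes as the carrier. Origin: its underside centre, 10 mm above the table, so its top is at 14 mm.
- finished: The finished housing, same as the other one, loose, standing in the other bay of the carrier on the bare base plate. Leave it.
- mat_spot (a point): Centre, on the table surface, of a patch of blue mat (120 x 120 mm) that is always free, for setting the housing down.
- glue: Red glue bottle, 52 dia. x 130 mm, loose, standing behind the free patch. Origin: underside centre.
- screwdriver: Orange screwdriver, 170 mm, lying loose between the robot and the free patch, roughly along y. Origin: underside, middle.
- brush: Blue-handled brush, 170 mm, lying loose to the left of the chamber.
- pliers: Red-handled pliers, 150 mm, lying loose behind the carrier.
- jar: Amber jar with a black lid, 64 dia. x 70 mm, loose, standing to the left of the drawer.

How it is judged:
On the way, in this order (a step that is already met when the one before it is completed fails the run):
1. the safety catch is slid fully aside (0.036 m or more) while the drawer is still shut (value of joint catch above 0.036 m and value of joint drawer below 0.01 m), for 0.1 s.
2. the drawer is pulled all the way out (0.128 m or more) (value of joint drawer above 0.128 m), for 0.1 s.
At the end, for the whole second after the job is handed in: Housing upright (0.1 rad), released and still, on the yellow pad in the empty bay: within 8 mm along and 12 mm across, long axis along the bay (0.15 rad); drawer still open (0.115 m or more), catch still aside (0.032 m or more) (x of housing in the frame of pad between -0.008 and 0.008 m and y of housing in the frame of pad between -0.012 and 0.012 m and z of housing in the frame of pad between 0.001 and 0.008 m and angle between housing's own z axis and vertical below 0.1 rad and angle between the x axis of housing and the x axis of pad, either way round below 0.15 rad and linear speed of housing below 0.02 m/s and contact force between the fingers and housing below 0.1 N and value of joint drawer above 0.115 m and value of joint catch above 0.032 m); the robot touches nothing.
It fails at once if the housing is dropped: it falls free, out of the fingers, faster than 0.5 m/s (linear speed of housing above 0.5 m/s and contact force between the fingers and housing below 0.1 N).
It fails at once if the finished housing is moved by more than 15 mm (distance of finished from where it was at the start of the episode above 0.015 m).
It fails at once if the glue bottle, screwdriver, brush, pliers or jar is moved by more than 30 mm (distance of any of glue, screwdriver, brush, pliers, jar from where it was at the start of the episode above 0.03 m).
It also fails if it takes over 72 s, if anything falls off the work surface, if the arm or the gripper's body presses on something with over 40 N, if the wrist force passes 120 N, or if a joint passes its speed limit or range.

ROBOT

A 6-joint arm with a two-finger parallel gripper is mounted at the origin on the work surface. World frame = base frame: x ahead of the robot, y to its left, z up, the work surface at z = 0. Lengths are in m, angles in rad, forces in N, time in s.
With the tool pointing down it reaches from about 0.425 to 0.95 m from the base axis. Payload 3.5 kg.
Tool frame: the origin (TCP) lies between the finger pads; the fingertips stand 22 mm ahead of it and the grasp point (between the pads) lies 3 mm ahead of it (ctrl.nose_length is the z of the fingertips in the tool frame, in m); z points along the fingers, y is the line along which they close (so a half turn about z gives the same grasp; the last joint's range is limited). The gripper opens to 85 mm and grips with 20 to 120 N. Pads are 22 mm wide; open, the fingers measure 114 mm over their backs; the gripper's body (76 mm by 85 mm) begins 54 mm behind the grasp point. The pads swing forward as they close: fully open they stand 13 mm farther back than shut.
Start: joints at [1.112, 0.286, 1.577, -0, 1.279, -0.15], TCP at [0.205, 0.643, 0.229] pointing down, gripper open.
Joint ranges: [-2.77, 2.77], [-0.9, 2.22], [0.21, 2.48], [-1.53, 4.67], [0.24, 2.81], [-2.84, 2.84]. Speed limits (rad/s): [2.79, 2.79, 3.14, 3.14, 3.14, 3.14].

INTERFACE

Orientations are given as a unit quaternion [x, y, z, w].
In Python, from plant import ctrl gives the robot as it stands. The module is installed in compiled form; this text tells all that it offers.
- The arm moves only by the tool send_rows, never from a script. Its argument "rows" is text: rows parted by semicolons, each of 7 numbers parted by spaces: the turn, a rotation vector about the tool's x, y, z in a scale on which 1.0 is 180 degrees, then the shift along the tool's x, y, z in parts of the range, where 1.0 means 500 mm, then the opening, from -1 (shut) to 1 (fully open). A call has 1 to 8 rows; each row is the pose to reach, as a shift and turn from the pose commanded when the call began, along the tool's axes at that moment; what a row does not reach only later rows make up. A row lasts 1/8 s, in which the tool goes at most 62.5 mm and 10.7 degrees, less where a joint would pass 70% of its speed; a pose out of reach is approached as far as the arm can. Shift and turn numbers lie between -1 and 1, and a call with a number outside is refused. A call with a gripper value outside its range is refused whole. The fingers move at their own pace and stop on an object; "grip_force" is the grip in N (left out, the last holds). Time passes only in rows, so rows that repeat a pose let the fingers close. It gives the time, the measured TCP pose, the force, the opening and the grip force at its end, in the units of the state.
- ctrl.get_state(): the state, without advancing time (a new reading comes with each control period).
- ctrl.read_camera(name): name is "side" or "top"; returns a dict with "color" (400x640x3 uint8, red, green, blue), "fx", "fy", "cx", "cy" (pixels), "D" ([k1, k2, p1, p2, k3] as OpenCV has them; the pictures are not rectified), "extrinsics" (4x4, takes a point from world to camera coordinates). Camera axes: x right, y down, z forward; pixel columns grow to the right and rows downward; lengths in m; the calibration is good to about 2 mm. A picture is of the moment at which its call begins. There is no depth.
- ctrl.sign_off(): hands the job in; it is judged then, once.
Trained networks look in a picture, given as the dict that the camera call returned (one of the last four; its "shot" number tells which), for a name from the list of things; names that differ only in an ending like _2 or _b are one class to them, and where a whole thing is asked for, a point or a joint stands for the part that bears it (a point fixed in the world has none). Each returns a list of dicts, best first, with "p" (0 to 1); they miss things now and then, are a little off and sometimes report something else, mostly with a low value. They report only what shows in the picture. A call takes as long as a camera call.
- ctrl.look_for(picture, target): "position" ([x, y, z] in m, in the coordinates of the camera as it stood for that picture, good to about 4 mm: the middle of the surface that is visible of it).
The state is a dict: "time": time; "qpos": joint angles; "dq": joint speeds; "joint_efforts": joint torques, N m; "eef_pos": TCP position; "tcp_rot": TCP orientation; "contact_force": force on the tool from outside, world axes, zero at the start; "wrist_torque": the same for the moment, N m; "opening": opening from 0.0 (shut) to 1.0 (fully open); "finger_force": force on a finger pad.
Only numpy, scipy, OpenCV 4.12 (cv2) and the standard library are available. Lean on these libraries where they do the work, as an engineer would, in place of code of your own. Each camera call takes 0.05 s, during which the arm holds its last target. There are 200 camera calls.

## Working session

There is one attempt and no reset: what is moved stays moved. The work goes in short steps, Python scripts to look and compute and a tool call to move; the robot and the scene stay as the last step left them, time stands still between calls to the robot, and variables do not carry over. Pictures are saved under pics/ and viewed, at most 13 in all, crops included, and the job is handed in when it is done.

Besides the shell and the picture viewer there is one more tool, called as name(argument=value, ...) on one line, values as JSON. send_rows: Moves the arm, as the interface text tells. Its arguments: {"type":"object","properties":{"rows":{"type":"string"},"grip_force":{"type":"number"}},"required":["rows"]}

```bash
mkdir -p pics; cat > h.py <<'E'
import numpy as np, cv2
from scipy.spatial.transform import Rotation as R
from plant import ctrl
def shot(cam,png=None):
    p=ctrl.read_camera(cam)
    if png: cv2.imwrite('pics/'+png,cv2.cvtColor(p['color'],cv2.COLOR_RGB2BGR))
    return p
def K(p): return np.array([[p['fx'],0,p['cx']],[0,p['fy'],p['cy']],[0,0,1.]])
def world(p,c):
    E=np.array(p['extrinsics']); return E[:3,:3].T@(np.array(c)-E[:3,3])
def px2w(p,uv,z):
    """pixels -> world at height z"""
    E=np.array(p['extrinsics']); n=cv2.undistortPoints(np.array(uv,float).reshape(-1,1,2),K(p),np.array(p['D'])).reshape(-1,2)
    d=np.c_[n,np.ones(len(n))]@E[:3,:3]; o=-E[:3,:3].T@E[:3,3]
    return o+d*((z-o[2])/d[:,2])[:,None]
def w2px(p,X):
    E=np.array(p['extrinsics']); return cv2.projectPoints(np.array(X,float).reshape(-1,1,3),cv2.Rodrigues(E[:3,:3])[0],E[:3,3],K(p),np.array(p['D']))[0].reshape(-1,2)
def tool(X,yaw=None):
    """shift (mm) in tool axes to world TCP position X; turn (deg) about tool z so tool y lies along world yaw, tool down"""
    s=ctrl.get_state(); T=R.from_quat(s['tcp_rot']); 
    d=T.inv().apply(np.array(X)-s['eef_pos'])*1000
    out=[d.round(1)]
    if yaw is not None:
        y=np.array([np.cos(yaw),np.sin(yaw),0]); t=T.inv().apply(y); a=np.degrees(np.arctan2(-t[0],t[1])); out.append(((a+90)%180-90).round(1))
    return out
E
python3 - <<'E'
from h import *
np.set_printoptions(precision=4,suppress=True)
s=ctrl.get_state(); print({k:np.round(v,3) for k,v in s.items()}); print(R.from_quat(s['tcp_rot']).as_matrix(), ctrl.nose_length)
for c in ('top','side'):
    p=shot(c,c+'0.png'); print(c,p['fx'],p['D'],np.array(p['extrinsics']))
    for n in ['chamber','catch_grip','drawer_handle','carrier','pad','finished','glue','screwdriver','jar','brush','pliers','housing','mat_spot']:
        try: r=ctrl.look_for(p,n)
        except Exception as e: print(n,e); continue
        for q in r[:2]:
            w=world(p,q['position']); print(n,round(q['p'],2),w,w2px(p,w)[0].round())
E
```

```text
{'time': np.float64(0.0), 'qpos': array([ 1.112,  0.287,  1.578,  0.   ,  1.279, -0.15 ]), 'dq': array([-0.001, -0.   , -0.002,  0.001,  0.   , -0.   ]), 'joint_efforts': array([  0.001, -40.598, -29.263,   0.   ,   0.006,   0.   ]), 'eef_pos': array([0.205, 0.642, 0.227]), 'tcp_rot': array([ 0.154,  0.988, -0.001, -0.   ]), 'contact_force': array([ 0.668, -0.466, -0.812]), 'wrist_torque': array([ 0.036, -0.011,  0.025]), 'finger_force': np.float64(0.0), 'opening': np.float64(1.0)}
[[-0.9527  0.3039 -0.0011]
 [ 0.3039  0.9527 -0.0021]
 [ 0.0004 -0.0024 -1.    ]] 0.022
top 378.2548904075757 [-0.0583  0.      0.      0.      0.    ] [[ 0.022  -0.9997  0.0051  0.0095]
 [-0.9893 -0.0225 -0.1442  0.5694]
 [ 0.1443 -0.0018 -0.9895  1.0559]
 [ 0.      0.      0.      1.    ]]
chamber 0.55 [0.7178 0.1558 0.1222] [270. 139.]
catch_grip 0.58 [0.639  0.149  0.1266] [271. 167.]
drawer_handle 0.86 [0.6347 0.1566 0.1006] [270. 171.]
drawer_handle 0.61 [ 0.3719 -0.1303  0.0257] [369. 268.]
carrier 0.97 [ 0.5204 -0.2887  0.0094] [421. 218.]
pad 0.86 [ 0.5176 -0.3278  0.0146] [435. 219.]
pad 0.16 [0.
[... 723 characters left out ...]
.    ]]
chamber 0.65 [0.7233 0.1023 0.1202] [368. 175.]
catch_grip 0.74 [0.6526 0.146  0.1343] [343. 164.]
drawer_handle 0.89 [0.626  0.12   0.1005] [335. 178.]
carrier 0.86 [ 0.5221 -0.298   0.0088] [315. 321.]
pad 0.77 [ 0.5209 -0.338   0.0164] [316. 335.]
finished 0.79 [ 0.5245 -0.2425  0.0589] [314. 292.]
glue 0.65 [ 0.7189 -0.0866  0.0748] [378. 234.]
screwdriver 0.84 [ 0.3738 -0.1381  0.0204] [255. 270.]
jar 0.62 [0.4559 0.3841 0.048 ] [277. 140.]
brush 0.68 [0.6023 0.4162 0.0195] [317. 138.]
pliers 0.92 [ 0.7391 -0.2306  0.0135] [393. 290.]
mat_spot it knows: brush, carrier, catch, catch_grip, chamber, drawer, drawer_handle, finished, glue, housing, jar, nest, pad, pliers, screwdriver
```

```bash
python3 - <<'E'
import cv2
a=cv2.imread('pics/top0.png')[60:220,180:380]; cv2.imwrite('pics/top0c.png',cv2.resize(a,None,fx=3.75,fy=3.75,interpolation=cv2.INTER_CUBIC))
a=cv2.imread('pics/top0.png')[130:280,340:540]; cv2.imwrite('pics/top0d.png',cv2.resize(a,None,fx=4,fy=4,interpolation=cv2.INTER_CUBIC))
E
```

```text
(no output)
```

View pics/top0c.png

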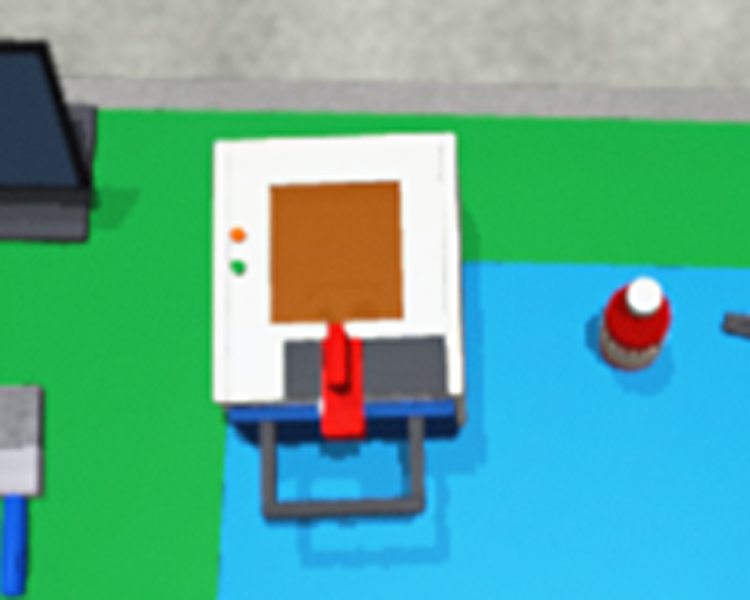

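View pics/top0d.png

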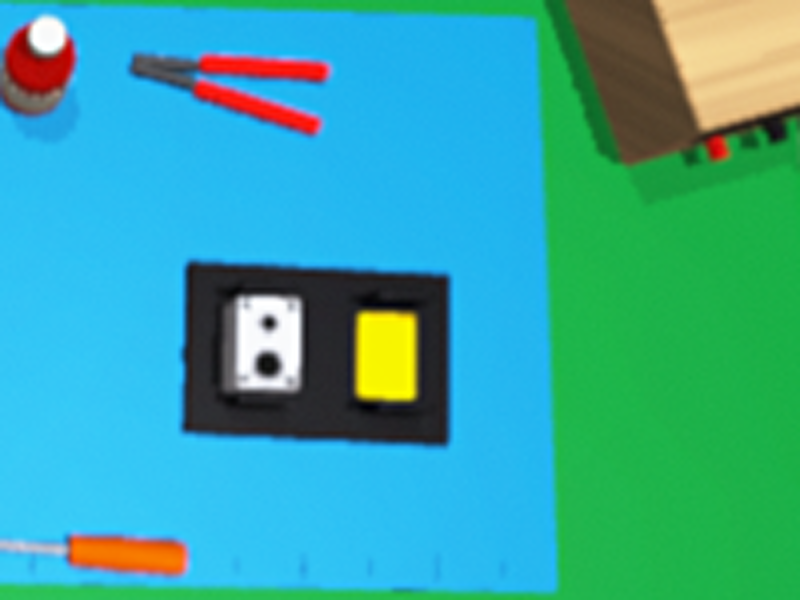

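View pics/side0.png

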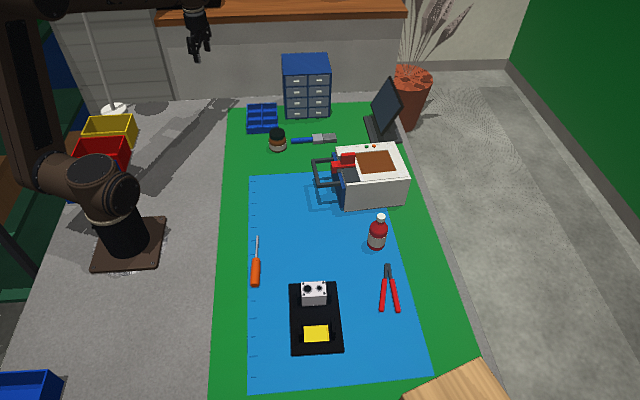

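```bash
python3 - <<'E'
from h import *
import cv2
np.set_printoptions(precision=4,suppress=True)
p=shot('top')
f=lambda L:np.array(L,float)/3.75+[180,60]-0.4
g=lambda L:np.array(L,float)/4+[340,130]-0.4
print('roof',px2w(p,f([(214,141),(456,134),(462,396),(214,402)]),.122))
print('bar',px2w(p,f([(264,511),(424,504)]),.106))
print('catch plate front',px2w(p,f([(322,436),(364,435)]),.132), 'fin', px2w(p,f([(336,324),(342,368),(336,385)]),.169))
c=px2w(p,g([(188,262),(449,275),(447,444),(184,431)]),.010);print('carrier',c,c.mean(0))
im=cv2.cvtColor(p['color'],cv2.COLOR_RGB2HSV); m=cv2.inRange(im,(25,150,120),(35,255,255)); m[:, :400]=0;m[250:]=0;m[:190]=0;m[:,480:]=0
q=cv2.minAreaRect(cv2.findNonZero(m)); print(q); b=px2w(p,cv2.boxPoints(q),.014); print('pad',b,b.mean(0))
M=cv2.moments(m,True);print(px2w(p,[(M['m10']/M['m00'],M['m01']/M['m00'])],.014))
c=p['color'][130:180,255:285].copy(); cv2.imwrite('pics/fin.png',cv2.cvtColor(cv2.resize(c,None,fx=12,fy=12,interpolation=0),cv2.COLOR_RGB2BGR))
p=shot('side'); im=cv2.cvtColor(p['color'],cv2.COLOR_RGB2HSV);m=cv2.inRange(im,(25,150,120),(35,255,255));m[:310]=0;m[:,:290]=0;m[350:]=0;m[:,350:]=0
M=cv2.moments(m,True);print('side pad',px2w(p,[(M['m10']/M['m00'],M['m01']/M['m00'])],.014))
c=p['color'][140:190,325:365].copy(); cv2.imwrite('pics/fin2.png',cv2.cvtColor(cv2.resize(c,None,fx=12,fy=12,interpolation=0),cv2.COLOR_RGB2BGR))
a=cv2.imread('pics/fin.png');b=cv2.imread('pics/fin2.png');cv2.imwrite('pics/fins.png',cv2.resize(np.hstack([a,b]),(800,571)))
E
```

```text
roof [[0.8388 0.256  0.122 ]
 [0.8479 0.0747 0.122 ]
 [0.6469 0.0645 0.122 ]
 [0.6385 0.2445 0.122 ]]
bar [[0.5617 0.207  0.106 ]
 [0.5695 0.0906 0.106 ]]
catch plate front [[0.6131 0.1634 0.132 ]
 [0.6144 0.1334 0.132 ]] fin [[0.6854 0.1519 0.169 ]
 [0.6539 0.1464 0.169 ]
 [0.6417 0.1501 0.169 ]]
carrier [[ 0.5876 -0.1845  0.01  ]
 [ 0.5822 -0.3823  0.01  ]
 [ 0.4555 -0.3773  0.01  ]
 [ 0.4614 -0.1811  0.01  ]] [ 0.5217 -0.2813  0.01  ]
((436.0, 218.5), (21.0, 14.0), 90.0)
pad [[ 0.5509 -0.3108  0.014 ]
 [ 0.5519 -0.3531  0.014 ]
 [ 0.4891 -0.3516  0.014 ]
 [ 0.4883 -0.3096  0.014 ]] [ 0.5201 -0.3312  0.014 ]
[[ 0.5196 -0.3311  0.014 ]]
side pad [[ 0.5205 -0.3318  0.014 ]]
```

View pics/fins.png

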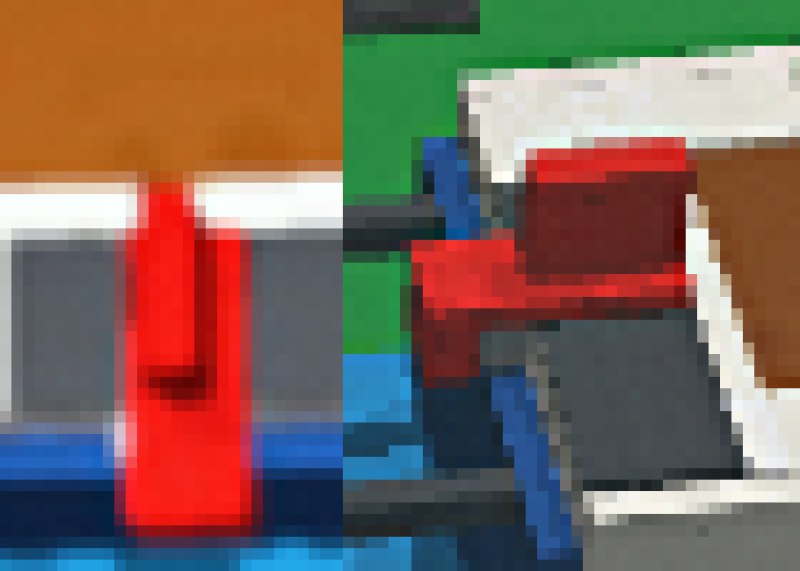

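```bash
python3 - <<'E'
from h import *
np.set_printoptions(precision=4,suppress=True)
t=shot('top');s=shot('side')
print(px2w(t,[(269.2,153.6)],.169),px2w(s,[(347.7,153.4)],.169), px2w(t,[(267,145.2),(271.5,145.2),(267,162),(271.5,162)],.169),px2w(s,[(340.6,153.4),(354.9,153.4)],.169))
print(tool([.662,.149,.235],np.pi/2+.054))
E
```

```text
[[0.6649 0.1511 0.169 ]] [[0.6647 0.1519 0.169 ]] [[0.6874 0.1578 0.169 ]
 [0.6877 0.146  0.169 ]
 [0.6423 0.1558 0.169 ]
 [0.6426 0.1441 0.169 ]] [[0.6434 0.1537 0.169 ]
 [0.6863 0.15   0.169 ]]
[array([-585.4, -331.8,   -6.4]), np.float64(-20.8)]
```

The rows are not in the units I measure in: shifts go in shares of 500 mm and turns go in shares of 180 degrees. I convert before sending: -446 mm / 500 = -0.892, -392 mm / 500 = -0.784, -21 degrees / 180 = -0.1167.

send_rows(rows="0 0 -0.0278 -0.12 -0.068 -0.004 1;0 0 -0.0556 -0.24 -0.134 -0.008 1;0 0 -0.0833 -0.36 -0.2 -0.012 1;0 0 -0.1167 -0.46 -0.258 -0.012 1;0 0 -0.1167 -0.568 -0.318 -0.012 1;0 0 -0.1167 -0.676 -0.378 -0.012 1;0 0 -0.1167 -0.784 -0.438 -0.012 1;0 0 -0.1167 -0.892 -0.498 -0.012 1")

```text
time: 2.5
eef_pos: [0.5481, 0.2766, 0.235]
tcp_rot: [-0.029, 1.0, 0.0, 0.0]
contact_force: [1.1, 0.8, 0.4]
opening: 1.003
finger_force: 0.0
```

```bash
python3 -c "
from h import *
print(tool([.665,.1515,.235],np.pi/2+.054), ctrl.get_state()['eef_pos'])"
```

```text
[array([-109.5, -131.6,   -0. ]), np.float64(0.2)] [0.54811308 0.27661762 0.2349531 ]
```

send_rows(rows="0 0 0 -0.09 -0.108 0 1;0 0 0 -0.18 -0.216 0 1;0 0 0 -0.22 -0.264 0 1;0 0 0 -0.22 -0.264 0 1;0 0 0 -0.22 -0.264 0.08 1;0 0 0 -0.22 -0.264 0.14 1;0 0 0 -0.22 -0.264 0.148 1;0 0 0 -0.22 -0.264 0.148 1")

```text
time: 3.5
eef_pos: [0.6643, 0.1536, 0.1615]
tcp_rot: [-0.029, 1.0, 0.0, 0.0]
contact_force: [0.3, -0.2, 0.8]
opening: 0.999
finger_force: 0.0
```

send_rows(rows="0 0 0 0 0 0 -1;0 0 0 0 0 0 -1;0 0 0 0 0 0 -1;0 0 0 0 0 0 -1;0 0 0 0 0 0 -1;0 0 0 0 0 0 -1", grip_force=40)

```text
time: 4.25
eef_pos: [0.6645, 0.1527, 0.1611]
tcp_rot: [-0.029, 1.0, -0.0, 0.0]
contact_force: [-0.8, -1.2, 1.9]
opening: 0.14
finger_force: 39.6
```

To row units: -40 mm / 500 = -0.08, -37 mm / 500 = -0.074.

send_rows(rows="0 0 0 0 -0.016 0 -1;0 0 0 0 -0.032 0 -1;0 0 0 0 -0.048 0 -1;0 0 0 0 -0.064 0 -1;0 0 0 0 -0.074 0 -1;0 0 0 0 -0.08 0 -1;0 0 0 0 -0.08 0 -1")

```text
time: 5.12
eef_pos: [0.6668, 0.1121, 0.1611]
tcp_rot: [-0.029, 1.0, -0.0, 0.0]
contact_force: [-1.0, 1.8, 4.7]
opening: 0.144
finger_force: 40.0
```

To row units: -3 mm / 500 = -0.006, -1.5 mm / 500 = -0.003.

send_rows(rows="0 0 0 0 -0.003 0 -1;0 0 0 0 -0.006 0 -1;0 0 0 0 -0.006 0 -1")

```text
time: 5.5
eef_pos: [0.6668, 0.1115, 0.1611]
tcp_rot: [-0.029, 1.0, 0.002, 0.0]
contact_force: [-1.8, 7.3, 5.9]
opening: 0.145
finger_force: 40.0
```

To row units: -80 mm / 500 = -0.16, -40 mm / 500 = -0.08.

send_rows(rows="0 0 0 0 0.006 0 0.4;0 0 0 0 0.006 0 0.4;0 0 0 0 0.006 0 0.4;0 0 0 0 0.006 -0.08 0.4;0 0 0 0 0.006 -0.16 0.4;0 0 0 0 0.006 -0.16 0.4")

```text
time: 6.25
eef_pos: [0.669, 0.1124, 0.2458]
tcp_rot: [-0.029, 1.0, -0.0, 0.005]
contact_force: [-0.0, -0.1, 0.8]
opening: 0.702
finger_force: 0.0
```

```bash
python3 - <<'E'
from h import *
print(ctrl.get_state()['qpos'].round(3),ctrl.get_state()['eef_pos'],tool([.565,.161,.235],.054))
shot('side','side1.png'); a=cv2.imread('pics/side1.png')[120:240,270:430]; cv2.imwrite('pics/side1c.png',cv2.resize(a,None,fx=5,fy=5,interpolation=cv2.INTER_CUBIC))
E
```

```text
[ 1.700e-02  2.770e-01  1.557e+00 -1.000e-03  1.299e+00 -1.611e+00] [0.66896888 0.11237224 0.24579004] [array([101.1,  54.5,   9.8]), np.float64(-89.8)]
```

View pics/side1c.png

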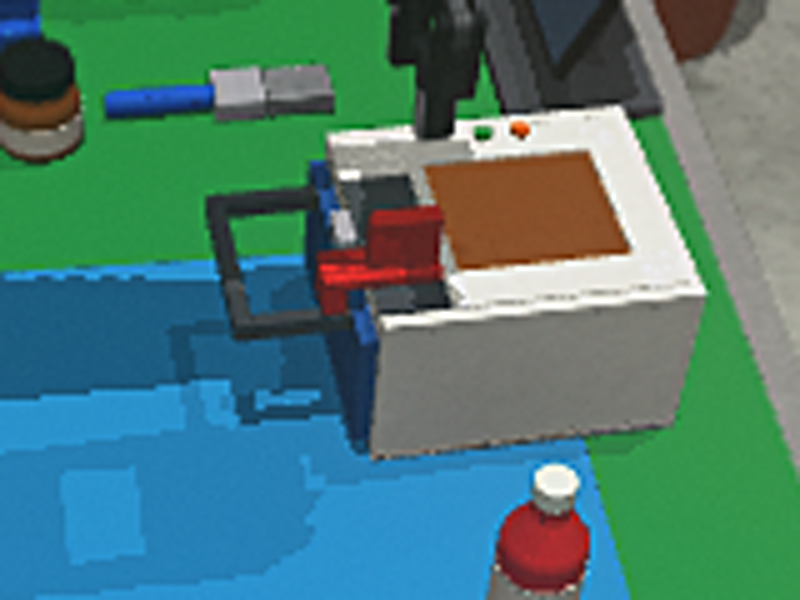

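To row units: 101 mm / 500 = 0.202, 54.5 mm / 500 = 0.109, 80 degrees / 180 = 0.4444.

send_rows(rows="0 0 0.0556 0.03 0.016 0 0.2;0 0 0.1111 0.06 0.032 0 0;0 0 0.1667 0.1 0.054 0 0;0 0 0.2222 0.14 0.076 0 0;0 0 0.2778 0.202 0.109 0 0;0 0 0.3333 0.202 0.109 0.01 0;0 0 0.3889 0.202 0.109 0.0196 0;0 0 0.4444 0.202 0.109 0.0196 0")

```text
time: 7.3
eef_pos: [0.5612, 0.1611, 0.2278]
tcp_rot: [0.623, 0.782, -0.002, -0.002]
contact_force: [0.4, 0.3, -0.2]
opening: 0.501
finger_force: 0.0
```

To row units: 10 degrees / 180 = 0.0556.

send_rows(rows="0 0 0.0556 0 0 0 0;0 0 0.0556 0 0 0 0")

```text
time: 7.55
eef_pos: [0.5618, 0.1611, 0.2287]
tcp_rot: [0.686, 0.728, -0.001, -0.001]
contact_force: [-0.2, -0.2, 0.4]
opening: 0.503
finger_force: 0.0
```

```bash
python3 - <<'E'
from h import *
print(ctrl.get_state()['qpos'].round(3),ctrl.get_state()['eef_pos'],tool([.565,.161,.105],.054))
p=shot('side','side2.png')
print(R.from_quat(ctrl.get_state()['tcp_rot']).as_matrix().round(3))
E
```

```text
[ 0.106  0.09   1.803 -0.     1.252  0.046] [0.56175255 0.16109822 0.22872956] [array([ -0.2,   3.6, 123.7]), np.float64(0.3)]
[[-0.061  0.998 -0.003]
 [ 0.998  0.061 -0.001]
 [-0.    -0.003 -1.   ]]
```

To row units: 124 mm / 500 = 0.248, 110 mm / 500 = 0.22.

send_rows(rows="0 0 0 0 0.008 0.08 0;0 0 0 0 0.008 0.16 0;0 0 0 0 0.008 0.22 0;0 0 0 0 0.008 0.248 0;0 0 0 0 0.008 0.248 0;0 0 0 0 0.008 0.248 0")

```text
time: 8.35
eef_pos: [0.5677, 0.1618, 0.1084]
tcp_rot: [0.686, 0.727, 0.001, 0.001]
contact_force: [0.7, -0.3, 1.5]
opening: 0.5
finger_force: 0.0
```

send_rows(rows="0 0 0 0 0 0 -1;0 0 0 0 0 0 -1;0 0 0 0 0 0 -1;0 0 0 0 0 0 -1;0 0 0 0 0 0 -1", grip_force=50)

```text
time: 8.98
eef_pos: [0.5666, 0.1617, 0.1068]
tcp_rot: [0.686, 0.727, -0.0, 0.0]
contact_force: [1.3, 1.1, -0.1]
opening: 0.002
finger_force: 0.0
```

```bash
python3 - <<'E'
from h import *
shot('side','side3.png'); a=cv2.imread('pics/side3.png')[120:240,270:430]; cv2.imwrite('pics/side3c.png',cv2.resize(a,None,fx=5,fy=5,interpolation=cv2.INTER_CUBIC))
p=shot('top','top3.png')
for c in [p]:
  for q in ctrl.look_for(c,'drawer_handle')[:2]: print(q['p'],world(c,q['position']))
E
```

```text
0.82 [0.62314223 0.09739673 0.10122509]
```

View pics/side3c.png

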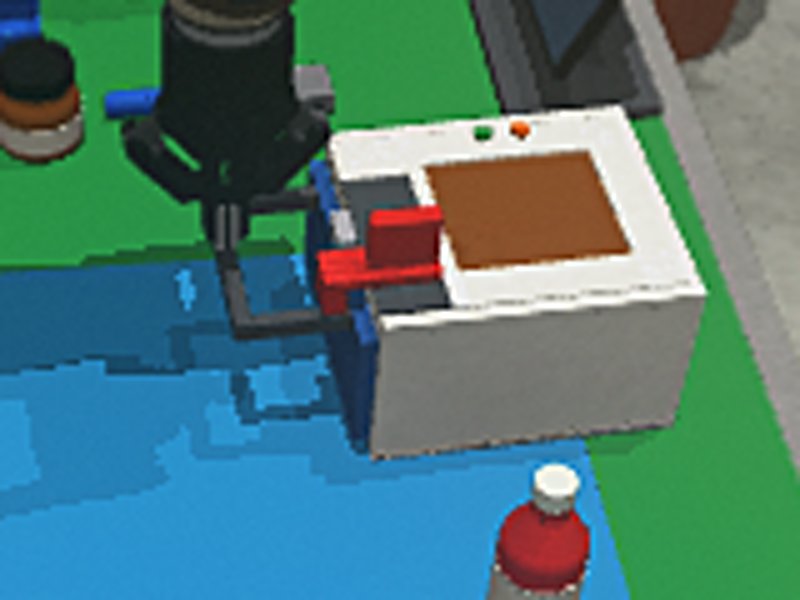

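```bash
python3 - <<'E'
from h import *
np.set_printoptions(precision=4,suppress=True)
s=shot('side')
f=lambda L:np.array(L,float)/5+[270,120]-.4
print((w2px(s,[[.5666,.1617,.085],[.5666,.1507,.085],[.5666,.1617,.106],[.565,.161,.106]])-[270,120]+.4)*5)
print(px2w(s,f([(222,197),(248,322)]),.106))
st=ctrl.get_state();print(st['opening'],st['finger_force'],st['contact_force'],st['eef_pos'])
a=cv2.imread('pics/side3.png')[150:190,300:340];cv2.imwrite('pics/x.png',cv2.resize(a,(600,600),interpolation=0))
E
```

```text
[[224.9093 268.8788]
 [226.6601 280.9789]
 [225.2793 244.443 ]
 [222.8337 245.3628]]
[[0.5689 0.2059 0.106 ]
 [0.5734 0.0928 0.106 ]]
-0.004434773528886268 0.0 [ 0.1208 -0.0887 -0.5921] [0.5666 0.1617 0.1068]
```

View pics/x.png

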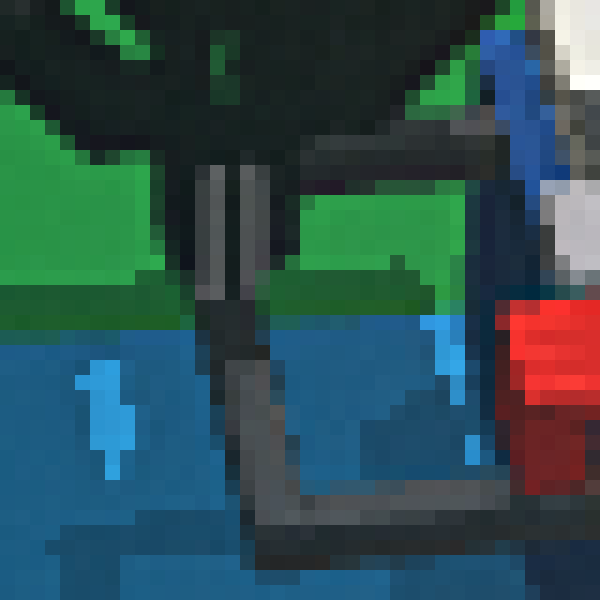

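```bash
python3 - <<'E'
from h import *
p=shot('side')
a=cv2.imread('pics/side2.png')
print(w2px(p,[[.5618,.1611,.2067],[.5618,.150,.2067],[.5618,.150,.2127],[.58,.15,.2127],[.54,.15,.2127]]))
g=cv2.cvtColor(a,cv2.COLOR_BGR2HSV)
for r in range(100,150): print(r,''.join('G' if 40<g[r,c,0]<80 and g[r,c,1]>100 and g[r,c,2]>50 else ('B' if 95<g[r,c,0]<125 and g[r,c,1]>90 else ('#' if g[r,c,2]<70 else '.')) for c in range(285,355)))
E
```

```text
[[313.42888299 143.53792691]
 [313.80153945 145.9730663 ]
 [313.82140736 144.37434541]
 [320.05589516 144.03015912]
 [306.33347709 144.78986898]]
100 BB.............#############################BB........................
101 BB.............#############################BB........................
102 BB.............#############################BB.................GGGGGGG
103 BB.............###############################.GG###GGGGGGGGGGGGGGGGGG
104 BB............#################################..#...GGGGGGGGGGGGGGGGG
105 BB...........###################################.....GGGGGGGGGGGGGGGGG
106 BB...###......#######################################GGGGGGGGGGGGGGGGG
107 BB..#######...########################################GGGGGGGGGGGGGGGG
108 BBBB########################################B#########GGGGGGGGGGGGGGGG
109 BB..#######################################BB#########GGGGGGGGGGGGGGGG
110 BB...######################################BB#########GGGGGGGGGGGGGGGG
111 BB..#########..###########################.BB########GGGGGGGGGGGGGGGGG
112 BB...########...#########################..BB#####
[... 2095 characters left out ...]
######.GGGGGGGGGGGGGGGGGG
141 #.GGGGBBBBBBBBBBBBBBBBBBBBB#..........##############GGGGGGGGGGGGGGGGGG
142 #.GGGGBBBBBBBBBBBBBBB#GGGGGG..........########GGGGGGGGGGGGGGGGGGGGGGGG
143 ..GGGGGBBB###GGGGGGGGGGGGGGG.......###GGGGGGGGGGGGGGGGGGGGGGGGGGGGGGGG
144 ..GGGGGGGGGGGGGGGGGGGGGGGGGGGGGGGGGGGGGGGGGGGGGGGGGGGGGGGGGGGGGGGGGGGG
145 ..GGGGGGGGGGGGGGGGGGGGGGGGGGGGGGGGGGGGGGGGGGGGGGGGGGGGGGGGGGG.........
146 .#GGGGGGGGGGGGGGGGGGGGGGGGGGGGGGGGGGGGGGGGGGGGGGGG....................
147 .GGGGGGGGGGGGGGGGGGGGGGGGGGGGGGGGGGGGGGGGGGGGGGGGG....................
148 #GGGGGGGGGGGGGGGGGGGGGGGGGGGGGGGGGGGGGGGGGGGGGGGGG....................
149 GGGGGGGGGGGGGGGGGGGGGGGGGGGGGGGGGGGGGGGGGGGGGGGGGG....................
```

To row units: 20 mm / 500 = 0.04, 10 mm / 500 = 0.02.

send_rows(rows="0 0 0 0 0 -0.012 0;0 0 0 0 0 -0.012 0;0 0 0 0 0 -0.012 0;0 0 0 0 0 -0.012 0;0 0 0 0 0 0.02 0;0 0 0 0 0 0.04 0;0 0 0 0 0 0.04 0")

```text
time: 10.1
eef_pos: [0.5652, 0.1615, 0.0846]
tcp_rot: [0.686, 0.727, -0.002, -0.001]
contact_force: [0.7, -0.3, 0.1]
opening: 0.496
finger_force: 0.0
```

send_rows(rows="0 0 0 0 0 0 -1;0 0 0 0 0 0 -1;0 0 0 0 0 0 -1;0 0 0 0 0 0 -1;0 0 0 0 0 0 -1")

```text
time: 10.72
eef_pos: [0.5672, 0.1617, 0.0874]
tcp_rot: [0.686, 0.727, 0.001, 0.0]
contact_force: [1.8, -0.1, 2.1]
opening: 0.124
finger_force: 52.1
```

To row units: -132 mm / 500 = -0.264, -122 mm / 500 = -0.244.

send_rows(rows="0 0 0 0 -0.02 0 -1;0 0 0 0 -0.05 0 -1;0 0 0 0 -0.09 0 -1;0 0 0 0 -0.13 0 -1;0 0 0 0 -0.17 0 -1;0 0 0 0 -0.21 0 -1;0 0 0 0 -0.244 0 -1;0 0 0 0 -0.264 0 -1", grip_force=70)

```text
time: 11.72
eef_pos: [0.4341, 0.154, 0.0874]
tcp_rot: [0.686, 0.727, 0.001, 0.001]
contact_force: [2.8, -0.7, 2.4]
opening: 0.119
finger_force: 72.4
```

send_rows(rows="0 0 0 0 -0.008 0 -1;0 0 0 0 -0.016 0 -1;0 0 0 0 -0.016 0 -1;0 0 0 0 -0.016 0 -1")

```text
time: 12.22
eef_pos: [0.4275, 0.1537, 0.0874]
tcp_rot: [0.686, 0.727, 0.0, 0.0]
contact_force: [1.1, 0.3, 7.0]
opening: 0.119
finger_force: 72.8
```

send_rows(rows="0 0 0 0 0 0 0.2;0 0 0 0 0 0 0.2;0 0 0 0 0 0 0.2;0 0 0 0 0 -0.08 0.5;0 0 0 0 0 -0.18 1;0 0 0 0 0 -0.28 1;0 0 0 0.12 0 -0.32 1;0 0 0 0.24 0 -0.32 1")

```text
time: 13.22
eef_pos: [0.4211, 0.2746, 0.2497]
tcp_rot: [0.687, 0.726, 0.002, 0.001]
contact_force: [0.6, -1.8, -1.2]
opening: 1.0
finger_force: 0.0
```

```bash
python3 - <<'E'
from h import *
np.set_printoptions(precision=4,suppress=True)
print(ctrl.get_state()['eef_pos'],ctrl.get_state()['qpos'].round(2))
ims=[]
for c in('top','side'):
    p=shot(c,c+'4.png')
    for n in ('housing','nest','drawer_handle'):
        for q in ctrl.look_for(p,n)[:2]: w=world(p,q['position']); print(c,n,round(q['p'],2),w,w2px(p,w)[0].round())
    u,v=w2px(p,[[.58,.15,.078]])[0].astype(int); print(u,v)
    ims.append(cv2.resize(p['color'][v-30:v+30,u-30:u+30],(400,400),interpolation=0))
cv2.imwrite('pics/h4.png',cv2.cvtColor(np.hstack(ims),cv2.COLOR_RGB2BGR))
E
```

```text
[0.4211 0.2746 0.2497] [ 0.38 -0.12  1.97 -0.    1.28  0.32]
top housing 0.89 [0.5787 0.1468 0.0736] [274. 192.]
top nest 0.63 [0.5485 0.1534 0.027 ] [273. 205.]
top drawer_handle 0.62 [0.5548 0.1554 0.0231] [272. 203.]
272 191
side housing 0.88 [0.5819 0.1259 0.0817] [321. 182.]
side nest 0.98 [0.544  0.1334 0.0391] [308. 190.]
side drawer_handle 0.76 [0.5393 0.1339 0.0329] [307. 192.]
319 177
```

View pics/h4.png

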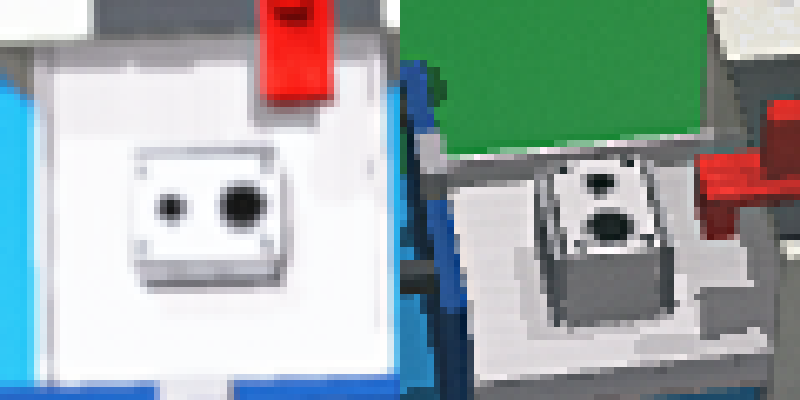

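```bash
python3 - <<'E'
from h import *
np.set_printoptions(precision=4,suppress=True)
t=shot('top');s=shot('side')
print(px2w(t,[(272.1,190.9)],.078),px2w(s,[(318.8,177.25)],.078))
print(tool([.578,.151,.2497],np.pi/2+.054))
E
```

```text
[[0.5814 0.1505 0.078 ]] [[0.5789 0.1503 0.078 ]]
[array([-130. ,  150.8,   -3.1]), np.float64(-89.9)]
```

To row units: 153 mm / 500 = 0.306, 150 mm / 500 = 0.3, -80 degrees / 180 = -0.4444.

send_rows(rows="0 0 -0.0556 -0.04 0.04 0 1;0 0 -0.1111 -0.08 0.08 0 1;0 0 -0.1667 -0.12 0.12 0 1;0 0 -0.2222 -0.16 0.17 0 1;0 0 -0.2778 -0.2 0.22 0 1;0 0 -0.3333 -0.24 0.27 0 1;0 0 -0.3889 -0.26 0.3 0 1;0 0 -0.4444 -0.261 0.306 0 1")

```text
time: 14.72
eef_pos: [0.5812, 0.15, 0.2466]
tcp_rot: [0.057, 0.998, -0.0, -0.0]
contact_force: [-0.4, 0.3, 0.2]
opening: 1.0
finger_force: 0.0
```

To row units: 60 mm / 500 = 0.12, 30 mm / 500 = 0.06, -10 degrees / 180 = -0.0556.

send_rows(rows="0 0 -0.0556 0 0 0 1;0 0 -0.0556 0 0 0.06 1;0 0 -0.0556 0 0 0.12 1;0 0 -0.0556 0 0 0.12 1")

```text
time: 15.22
eef_pos: [0.5783, 0.1509, 0.1837]
tcp_rot: [-0.028, 1.0, -0.0, -0.003]
contact_force: [-0.3, 0.9, -0.5]
opening: 1.0
finger_force: 0.0
```

```bash
python3 - <<'E'
from h import *
print(ctrl.get_state()['eef_pos'],ctrl.get_state()['qpos'].round(2),tool([.58,.1505,.043],np.pi/2+.054))
p=shot('side','side5.png')
a=cv2.imread('pics/side5.png')
X=ctrl.get_state()['eef_pos']; 
print(w2px(p,[X+[-.011,dy,-.009] for dy in(-.0425,.0425)]),w2px(p,[X+[-.011,dy,.011] for dy in(-.0425,.0425)]))
g=cv2.cvtColor(a,cv2.COLOR_BGR2HSV)
for r in range(120,180): print(r,''.join('G' if 40<g[r,c,0]<80 and g[r,c,1]>100 and g[r,c,2]>50 else ('B' if 95<g[r,c,0]<125 and g[r,c,1]>90 else ('#' if g[r,c,2]<70 else '.')) for c in range(295,345)))
E
```

```text
[0.57827865 0.15087789 0.18369313] [ 0.09  0.16  1.81 -0.    1.18 -1.54] [array([ -2.6,  -0.4, 140.7]), np.float64(0.1)]
[[317.4477748  162.96949336]
 [314.52590736 144.19083576]] [[317.56049739 157.77691667]
 [314.59851717 139.02343027]]
120 GGGGGGGGGGGGGGGG####################GGGGGGGGGGGGGG
121 GGGGGGGGGGGGGGGGG#################GGGGGGGGGGGGGGGG
122 GGGGGGGGGGGGGGGGG###############GGGGGGGGGGGGGGGGGG
123 GGGGGGGGGGGGGGGGGG##############GGGGGGGGGGGGGGGGGG
124 GGGGGGGGGGGGGGGGGG###############GGGGGGGGGGGGGGGGG
125 GGGGGGGGGGGGGGGGGG###############GGGGGGGGGGGGGGGGG
126 GGGGGGGGGGGGGGGGGG###############GGGGGGGGGGGGGGGGG
127 GGGGGGGGGGGGGGGGGGG##############GGGGGGGGGGGGGGGGG
128 GGGGGGGGGGGGGGGGGGG###############GGGGGGGGGGGGGGGG
129 GGGGGGGGGGGGGGGGGGG########...###GGGGGGGGGGGGGGGGG
130 GGGGGGGGGGGGGGGGGGG########...###GGGGGGGGGGGGGGGGG
131 GGGGGGGGGGGGGGGGGGG########...###GGGGGGGGGGGGGGGGG
132 GGGGGGGGGGGGGGGGGGG#########...###GGGGGGGGGGGGGGGG
133 GGGGGGGGGGGGGGGGGGG#########...###......GGGGGGGGGG
134 GGGGGGGGGGGGGGGGG..#########...###......GGGGGGGGGG
135 GGGGGGGGGGGGGGGGG..#############
[... 1738 characters left out ...]
GGGGGGGGGGGGGGGGGGG.....................
168 GGGGGGGGGGGGGGGGGGG...........................#...
169 GGGGGGGGG.........................................
170 ..................................................
171 ............................#.....................
172 ..................#...............................
173 .......................###............#...........
174 ......................####............#...........
175 .......................##......#......#...........
176 ..............#................#..................
177 B.............#...................................
178 BB................................................
179 BB...............#.....#####....#.................
```

To row units: 140 mm / 500 = 0.28, 135 mm / 500 = 0.27.

send_rows(rows="0 0 0 -0.004 0 0.06 1;0 0 0 -0.004 0 0.12 1;0 0 0 -0.004 0 0.18 1;0 0 0 -0.004 0 0.22 1;0 0 0 -0.004 0 0.25 1;0 0 0 -0.004 0 0.27 1;0 0 0 -0.004 0 0.28 1;0 0 0 -0.004 0 0.28 1")

```text
time: 16.27
eef_pos: [0.5824, 0.1521, 0.047]
tcp_rot: [-0.029, 1.0, 0.0, 0.0]
contact_force: [-0.2, 0.3, -0.7]
opening: 0.999
finger_force: 0.0
```

Good; close on it.

To row units: 2 mm / 500 = 0.004.

send_rows(rows="0 0 0 0 0 0.004 -1;0 0 0 0 0 0.004 -1;0 0 0 0 0 0.004 -1;0 0 0 0 0 0.004 -1;0 0 0 0 0 0.004 -1", grip_force=60)

```text
time: 16.9
eef_pos: [0.583, 0.1521, 0.0457]
tcp_rot: [-0.029, 1.0, 0.0, 0.001]
contact_force: [0.8, -0.2, 5.4]
opening: 0.737
finger_force: 67.8
```

To row units: -110 mm / 500 = -0.22, -100 mm / 500 = -0.2.

send_rows(rows="0 0 0 0 0 -0.01 -1;0 0 0 0 0 -0.03 -1;0 0 0 0 0 -0.06 -1;0 0 0 0 0 -0.1 -1;0 0 0 0 0 -0.15 -1;0 0 0 0 0 -0.2 -1;0 0 0 0 0 -0.22 -1;0 0 0 0 0 -0.22 -1")

```text
time: 17.9
eef_pos: [0.5827, 0.1521, 0.1562]
tcp_rot: [-0.029, 1.0, 0.0, 0.001]
contact_force: [0.2, -0.5, -3.7]
opening: 0.738
finger_force: 67.1
```

```bash
python3 - <<'E'
from h import *
print(ctrl.get_state()['eef_pos'],ctrl.get_state()['opening'],tool([.53,-.05,.15],0-.03),tool([.53,-.05,.15],np.pi/2))
E
```

```text
[0.5827266  0.15213383 0.15617285] 0.7378267759843161 [array([  64.3, -198.8,    6. ]), np.float64(-85.0)] [array([  64.3, -198.8,    6. ]), np.float64(3.3)]
```

To row units: -199 mm / 500 = -0.398, -190 mm / 500 = -0.38, 63 degrees / 180 = 0.35.

send_rows(rows="0 0 0 0.01 -0.04 0 -1;0 0 0.05 0.024 -0.1 0 -1;0 0 0.1 0.044 -0.16 0 -1;0 0 0.15 0.068 -0.22 0 -1;0 0 0.2 0.088 -0.28 0 -1;0 0 0.25 0.108 -0.34 0 -1;0 0 0.3 0.122 -0.38 0 -1;0 0 0.35 0.128 -0.398 0 -1")

```text
time: 18.9
eef_pos: [0.528, -0.0522, 0.1533]
tcp_rot: [0.501, 0.866, -0.001, -0.001]
contact_force: [-0.4, -0.3, -2.7]
opening: 0.735
finger_force: 67.1
```

To row units: 32 degrees / 180 = 0.1778.

send_rows(rows="0 0 0.05 0 0 0 -1;0 0 0.1 0 0 0 -1;0 0 0.1444 0 0 0 -1;0 0 0.1778 0 0 0 -1;0 0 0.1778 0 0 0 -1")

```text
time: 19.52
eef_pos: [0.5286, -0.0509, 0.1535]
tcp_rot: [0.717, 0.697, -0.001, -0.001]
contact_force: [0.2, -0.0, -2.8]
opening: 0.738
finger_force: 67.1
```

```bash
python3 - <<'E'
from h import *
print(ctrl.get_state()['eef_pos'],ctrl.get_state()['qpos'].round(2),ctrl.get_state()['opening'],tool([.53,-.05,.0177],0-.03))
E
```

```text
[ 0.52857416 -0.05087805  0.15350098] [-0.29  0.05  1.99 -0.    1.1  -0.26] 0.7375324343437947 [array([  0.9,   1.8, 135.8]), np.float64(0.1)]
```

To row units: 131 mm / 500 = 0.262, 129 mm / 500 = 0.258.

send_rows(rows="0 0 0 0 0 0.05 -1;0 0 0 0 0 0.11 -1;0 0 0 0 0 0.17 -1;0 0 0 0 0 0.216 -1;0 0 0 0 0 0.244 -1;0 0 0 0 0 0.258 -1;0 0 0 0 0 0.262 -1;0 0 0 0 0 0.262 -1")

```text
time: 20.52
eef_pos: [0.5304, -0.0505, 0.0246]
tcp_rot: [0.717, 0.697, 0.0, 0.001]
contact_force: [-1.2, -0.2, -3.5]
opening: 0.737
finger_force: 67.1
```

To row units: 2 mm / 500 = 0.004, 1 mm / 500 = 0.002.

send_rows(rows="0 0 0 0 0 0.002 -1;0 0 0 0 0 0.004 -1;0 0 0 0 0 0.004 -1")

```text
time: 20.9
eef_pos: [0.5298, -0.0503, 0.0219]
tcp_rot: [0.717, 0.697, 0.0, 0.0]
contact_force: [0.1, 0.6, -3.2]
opening: 0.734
finger_force: 67.1
```

To row units: 2 mm / 500 = 0.004, 1 mm / 500 = 0.002.

send_rows(rows="0 0 0 0 0 0.002 -1;0 0 0 0 0 0.004 -1;0 0 0 0 0 0.004 -1")

```text
time: 21.28
eef_pos: [0.5297, -0.0503, 0.0196]
tcp_rot: [0.717, 0.697, -0.0, -0.0]
contact_force: [1.0, 0.4, -2.8]
opening: 0.733
finger_force: 67.1
```

To row units: 2 mm / 500 = 0.004, 1 mm / 500 = 0.002.

send_rows(rows="0 0 0 0 0 0.002 -1;0 0 0 0 0 0.004 -1;0 0 0 0 0 0.004 -1")

```text
time: 21.65
eef_pos: [0.5298, -0.0503, 0.0178]
tcp_rot: [0.717, 0.697, -0.0, 0.0]
contact_force: [-0.2, 0.5, -3.6]
opening: 0.738
finger_force: 67.3
```

To row units: 2 mm / 500 = 0.004, 1 mm / 500 = 0.002.

send_rows(rows="0 0 0 0 0 0.002 -1;0 0 0 0 0 0.002 -1;0 0 0 0 0 0.004 -1;0 0 0 0 0 0.004 -1")

```text
time: 22.15
eef_pos: [0.5299, -0.0503, 0.0177]
tcp_rot: [0.717, 0.697, -0.0, -0.001]
contact_force: [-7.5, 1.0, 11.9]
opening: 0.737
finger_force: 69.0
```

To row units: -100 mm / 500 = -0.2, -1.5 mm / 500 = -0.003.

send_rows(rows="0 0 0 0 0 -0.003 -1;0 0 0 0 0 -0.003 1;0 0 0 0 0 -0.003 1;0 0 0 0 0 -0.003 1;0 0 0 0 0 -0.06 1;0 0 0 0 0 -0.14 1;0 0 0 0 0 -0.2 1;0 0 0 0 0 -0.2 1")

```text
time: 23.15
eef_pos: [0.532, -0.0509, 0.1188]
tcp_rot: [0.717, 0.697, 0.002, 0.003]
contact_force: [-0.1, -0.6, -0.2]
opening: 1.002
finger_force: 0.0
```

To row units: 60 mm / 500 = 0.12, 30 mm / 500 = 0.06, -80 degrees / 180 = -0.4444.

send_rows(rows="0 0 -0.0556 0.03 0 0 1;0 0 -0.1111 0.06 0 0 1;0 0 -0.1667 0.12 0 0 1;0 0 -0.2222 0.12 0 0 1;0 0 -0.2778 0.12 0 0 1;0 0 -0.3333 0.12 0 0 1;0 0 -0.3889 0.12 0 0 1;0 0 -0.4444 0.12 0 0 1")

```text
time: 24.15
eef_pos: [0.5305, 0.0098, 0.1138]
tcp_rot: [0.099, 0.995, 0.0, -0.002]
contact_force: [-0.2, 0.1, -0.4]
opening: 1.003
finger_force: 0.0
```

To row units: -10 degrees / 180 = -0.0556.

send_rows(rows="0 0 -0.0556 0 0 0 1;0 0 -0.0556 0 0 0 1")

```text
time: 24.4
eef_pos: [0.5306, 0.0098, 0.1141]
tcp_rot: [0.016, 1.0, 0.0, -0.001]
contact_force: [0.2, -0.4, -0.7]
opening: 1.005
finger_force: 0.0
```

```bash
python3 - <<'E'
from h import *
np.set_printoptions(precision=4,suppress=True)
print(ctrl.get_state()['eef_pos'],ctrl.get_state()['qpos'].round(2),tool([.53,-.05,.12],np.pi/2-.03))
ims=[]
for c in('top','side'):
    p=shot(c,c+'6.png')
    for q in ctrl.look_for(p,'housing')[:2]: w=world(p,q['position']); print(c,round(q['p'],2),w,w2px(p,w)[0].round())
    u,v=w2px(p,[[.53,-.05,.05]])[0].astype(int); print(u,v)
    ims.append(cv2.resize(p['color'][v-25:v+25,u-25:u+25],(400,400),interpolation=0))
cv2.imwrite('pics/h6.png',cv2.cvtColor(np.hstack(ims),cv2.COLOR_RGB2BGR))
E
```

```text
[0.5306 0.0098 0.1141] [-0.17  0.1   2.02  0.    1.03 -1.71] [array([ -1.2, -59.8,  -5.9]), np.float64(-0.1)]
342 211
side 0.63 [ 0.5315 -0.0704  0.0482] [310. 240.]
side 0.5 [ 0.7363 -0.2332  0.0135] [392. 291.]
309 234
```

View pics/h6.png

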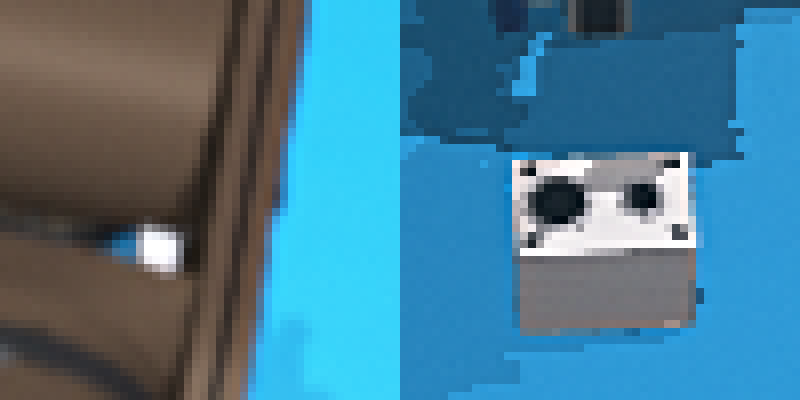

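To row units: 90 mm / 500 = 0.18, 80 mm / 500 = 0.16.

send_rows(rows="0 0 0 -0.002 -0.08 0 1;0 0 0 -0.002 -0.12 0 1;0 0 0 -0.002 -0.12 0 1;0 0 0 -0.002 -0.12 0.06 1;0 0 0 -0.002 -0.12 0.12 1;0 0 0 -0.002 -0.12 0.16 1;0 0 0 -0.002 -0.12 0.18 1;0 0 0 -0.002 -0.12 0.18 1")

```text
time: 25.6
eef_pos: [0.5304, -0.0497, 0.0254]
tcp_rot: [0.015, 1.0, 0.0, -0.001]
contact_force: [-0.8, -0.1, 0.1]
opening: 0.999
finger_force: 0.0
```

```bash
python3 - <<'E'
from h import *
print(ctrl.get_state()['eef_pos'],tool([.5298,-.05,.022],np.pi/2-.03))
E
```

```text
[ 0.53044584 -0.04972025  0.02537435] [array([ 0.6, -0.3,  3.4]), np.float64(0.0)]
```

To row units: 2 mm / 500 = 0.004, 0.6 mm / 500 = 0.0012.

send_rows(rows="0 0 0 0.0012 0 0.004 1;0 0 0 0.0012 0 0.004 -1;0 0 0 0.0012 0 0.004 -1;0 0 0 0.0012 0 0.004 -1;0 0 0 0.0012 0 0.004 -1;0 0 0 0.0012 0 0.004 -1;0 0 0 0.0012 0 0.004 -1")

```text
time: 26.48
eef_pos: [0.531, -0.0504, 0.0247]
tcp_rot: [0.015, 1.0, -0.0, 0.001]
contact_force: [0.1, 0.2, 5.2]
opening: 0.504
finger_force: 63.6
```

```bash
python3 - <<'E'
from h import *
print(ctrl.get_state()['eef_pos'],ctrl.get_state()['opening'])
E
```

```text
[ 0.53100831 -0.05043406  0.02472526] 0.5043569860941844
```

To row units: -120 mm / 500 = -0.24, -105 mm / 500 = -0.21.

send_rows(rows="0 0 0 0 0 -0.01 -1;0 0 0 0 0 -0.03 -1;0 0 0 0 0 -0.06 -1;0 0 0 0 0 -0.11 -1;0 0 0 0 0 -0.16 -1;0 0 0 0 0 -0.21 -1;0 0 0 0 0 -0.24 -1;0 0 0 0 0 -0.24 -1")

```text
time: 27.48
eef_pos: [0.531, -0.0506, 0.1454]
tcp_rot: [0.015, 1.0, -0.0, 0.002]
contact_force: [0.3, -0.1, -3.8]
opening: 0.501
finger_force: 62.8
```

```bash
python3 - <<'E'
from h import *
print(ctrl.get_state()['eef_pos'],ctrl.get_state()['opening'],tool([.520,-.3313,.14],np.pi/2-.03))
E
```

```text
[ 0.53103899 -0.05057633  0.14544015] 0.5009489593405777 [array([   2.8, -280.9,    5.7]), np.float64(0.0)]
```

To row units: -281 mm / 500 = -0.562, 1.8 mm / 500 = 0.0036.

send_rows(rows="0 0 0 0 -0.04 0 -1;0 0 0 0.001 -0.12 0 -1;0 0 0 0.002 -0.21 0 -1;0 0 0 0.002 -0.3 0 -1;0 0 0 0.0036 -0.39 0 -1;0 0 0 0.0036 -0.48 0 -1;0 0 0 0.0036 -0.54 0 -1;0 0 0 0.0036 -0.562 0 -1")

```text
time: 28.48
eef_pos: [0.5187, -0.3333, 0.1421]
tcp_rot: [0.016, 1.0, 0.001, -0.001]
contact_force: [0.1, -0.3, -3.9]
opening: 0.499
finger_force: 62.7
```

To row units: 40 mm / 500 = 0.08, 20 mm / 500 = 0.04.

send_rows(rows="0 0 0 0 0 0.01 -1;0 0 0 0 0 0.04 -1;0 0 0 0 0 0.08 -1;0 0 0 0 0 0.08 -1;0 0 0 0 0 0.08 -1")

```text
time: 29.1
eef_pos: [0.5202, -0.3307, 0.1035]
tcp_rot: [0.014, 1.0, 0.0, -0.0]
contact_force: [0.7, 0.7, -1.9]
opening: 0.499
finger_force: 62.6
```

```bash
python3 - <<'E'
from h import *
print(ctrl.get_state()['eef_pos'],ctrl.get_state()['opening'],tool([.521,-.3313,.0387],np.pi/2-.03))
p=shot('side','side7.png')
X=[.520,-.3313]; z=ctrl.get_state()['eef_pos'][2]-.0247+.05
u,v=w2px(p,[X+[z]])[0]
for q in ctrl.look_for(p,'housing')[:3]: print(q['p'],world(p,q['position']))
a=cv2.imread('pics/side7.png')[210:360,240:400]; cv2.imwrite('pics/s7.png',cv2.resize(a,(800,600)if 0 else (640,600),interpolation=2))
import numpy as np
c,s=np.cos(-.03),np.sin(-.03); Q=[[X[0]+c*a-s*b,X[1]+s*a+c*b,zz] for zz in(z,) for a,b in((-.032,-.022),(.032,-.022),(.032,.022),(-.032,.022))]
print(z,((w2px(p,Q)-[240,210]+.5)*4).round())
E
```

```text
[ 0.5202061  -0.33068249  0.10352711] 0.4986689958138431 [array([-0.8, -0.6, 64.8]), np.float64(0.1)]
0.81 [ 0.50784191 -0.3564473   0.12917509]
0.12957102855141367 [[252. 445.]
 [366. 438.]
 [359. 368.]
 [248. 374.]]
```

View pics/s7.png

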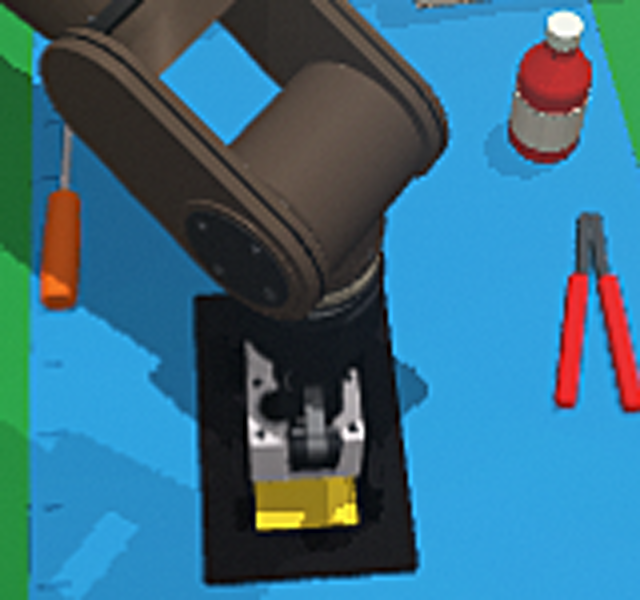

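To row units: 59 mm / 500 = 0.118, 56 mm / 500 = 0.112.

send_rows(rows="0 0 0 -0.002 -0.001 0.02 -1;0 0 0 -0.002 -0.001 0.04 -1;0 0 0 -0.002 -0.001 0.06 -1;0 0 0 -0.002 -0.001 0.08 -1;0 0 0 -0.002 -0.001 0.1 -1;0 0 0 -0.002 -0.001 0.112 -1;0 0 0 -0.002 -0.001 0.118 -1;0 0 0 -0.002 -0.001 0.118 -1")

```text
time: 30.2
eef_pos: [0.5211, -0.3317, 0.0448]
tcp_rot: [0.015, 1.0, 0.0, -0.0]
contact_force: [-0.9, -0.1, -2.9]
opening: 0.502
finger_force: 62.7
```

To row units: 2 mm / 500 = 0.004, 1 mm / 500 = 0.002.

send_rows(rows="0 0 0 0 0 0.002 -1;0 0 0 0 0 0.004 -1;0 0 0 0 0 0.004 -1")

```text
time: 30.58
eef_pos: [0.5211, -0.3317, 0.0429]
tcp_rot: [0.015, 1.0, -0.0, 0.0]
contact_force: [-0.2, 0.1, -4.1]
opening: 0.501
finger_force: 62.7
```

To row units: 3 mm / 500 = 0.006, 2 mm / 500 = 0.004.

send_rows(rows="0 0 0 0 0 0.002 -1;0 0 0 0 0 0.004 -1;0 0 0 0 0 0.006 -1;0 0 0 0 0 0.006 -1")

```text
time: 31.08
eef_pos: [0.521, -0.3316, 0.0396]
tcp_rot: [0.015, 1.0, 0.0, -0.0]
contact_force: [0.4, -0.6, -3.3]
opening: 0.504
finger_force: 62.7
```

send_rows(rows="0 0 0 0 0 0.002 -1;0 0 0 0 0 0.003 -1;0 0 0 0 0 0.003 -1")

```text
time: 31.45
eef_pos: [0.5211, -0.3318, 0.0388]
tcp_rot: [0.015, 1.0, -0.0, -0.0]
contact_force: [-1.0, 0.9, -0.9]
opening: 0.5
finger_force: 63.1
```

Contact is starting at the expected height; settle slightly and release.

To row units: 0.5 mm / 500 = 0.001.

send_rows(rows="0 0 0 0 0 0.001 -1;0 0 0 0 0 0.001 -1;0 0 0 0 0 0.001 0.8;0 0 0 0 0 0.001 0.8;0 0 0 0 0 0.001 0.8;0 0 0 0 0 0.001 0.8")

```text
time: 32.2
eef_pos: [0.5211, -0.3317, 0.0377]
tcp_rot: [0.015, 1.0, -0.0, 0.0]
contact_force: [-0.5, -0.2, 0.4]
opening: 0.902
finger_force: 0.0
```

To row units: -180 mm / 500 = -0.36, -150 mm / 500 = -0.3.

send_rows(rows="0 0 0 0 0 -0.03 0.8;0 0 0 0 0 -0.09 0.8;0 0 0 0 0 -0.18 0.8;0 0 0 0 0 -0.28 0.8;0 0 0 0 -0.12 -0.36 0.8;0 0 0 0 -0.24 -0.36 0.8;0 0 0 0 -0.3 -0.36 0.8;0 0 0 0 -0.3 -0.36 0.8")

```text
time: 33.2
eef_pos: [0.5159, -0.4842, 0.2188]
tcp_rot: [0.016, 1.0, -0.001, 0.0]
contact_force: [0.1, -0.0, -0.0]
opening: 0.9
finger_force: 0.0
```

```bash
python3 - <<'E'
from h import *
np.set_printoptions(precision=4,suppress=True)
for c in('top','side'):
    p=shot(c,c+'8.png')
    for n in('housing','drawer_handle','catch'):
        for q in ctrl.look_for(p,n)[:2]: print(c,n,round(q['p'],2),world(p,q['position']))
    X=[.520,-.3313];co,s=np.cos(-.03),np.sin(-.03)
    Q=[[X[0]+co*a-s*b,X[1]+s*a+co*b,.064] for a,b in((-.032,-.022),(.032,-.022),(.032,.022),(-.032,.022))]
    m=w2px(p,Q); u,v=m.mean(0).astype(int)
    a=cv2.resize(p['color'][v-25:v+25,u-25:u+25],(400,400),interpolation=0)
    print(c,((m-[u-25,v-25]+.5)*8).round())
    globals()[c]=a
cv2.imwrite('pics/h8.png',cv2.cvtColor(np.hstack([top,side]),cv2.COLOR_RGB2BGR))
E
```

```text
top housing 0.95 [ 0.5163 -0.3261  0.0611]
top drawer_handle 0.96 [0.5655 0.1559 0.0223]
top catch 0.52 [0.649  0.1088 0.1328]
top [[269. 304.]
 [270. 125.]
 [148. 119.]
 [146. 298.]]
side drawer_handle 0.65 [0.5584 0.1474 0.0248]
side catch 0.57 [0.6526 0.1044 0.1327]
side [[106. 280.]
 [323. 266.]
 [310. 129.]
 [ 98. 142.]]
```

View pics/h8.png

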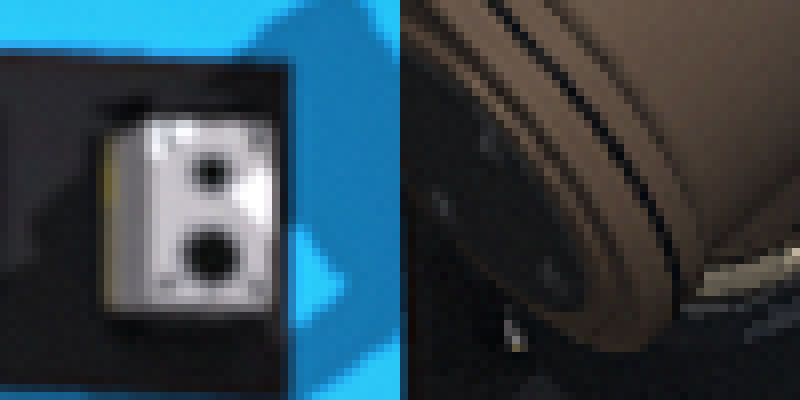

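```bash
python3 -c "
from plant import ctrl
print(ctrl.get_state()['time'],ctrl.sign_off())"
```

```text
the job is handed in; nothing more can be done
33.6 None
```

I slid the catch to its stop, pulled the drawer out about 140 mm, and set the housing upright on the yellow pad. The last top-camera picture puts it within about 3 mm of the pad's centre. I handed the job in at 33.6 s; the sign-off call returned no verdict.

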